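# Find the ingot tin by weight and set it in its nest

## Task

One of the three identical tins in the slotted wooden rack holds the silver ingot: feel by lifting them which one is much heavier, and set that one down flat and fully home in the long nest of the wooden stand. Its ends are free in the rack but only its long sides are free in the nest, so put it down on the bench on the way and take it again the other way; keep the tins upright, lower the heavy one in rather than dropping it, and leave the two light ones resting in the rack. Leave the ring mandrel, mallet and dish where they are.

Things in the scene. Friction and masses are not known exactly. Their poses are not given: they have to be found in the camera images.
- tin_a: one of three closed steel tins that look exactly alike: 60 mm long (its x), 40 wide (y), 44 high; origin at the centre of its underside. One of the three, any of them, holds a loose silver ingot and weighs 470 to 600 g in all; the other two hold a light wooden pattern, about 140 g each. It starts standing in a lane of the rack, its length along the lane
- tin_b: one of three closed steel tins that look exactly alike: 60 mm long (its x), 40 wide (y), 44 high; origin at the centre of its underside. One of the three, any of them, holds a loose silver ingot and weighs 470 to 600 g in all; the other two hold a light wooden pattern, about 140 g each. It starts standing in a lane of the rack, its length along the lane
- tin_c: one of three closed steel tins that look exactly alike: 60 mm long (its x), 40 wide (y), 44 high; origin at the centre of its underside. One of the three, any of them, holds a loose silver ingot and weighs 470 to 600 g in all; the other two hold a light wooden pattern, about 140 g each. It starts standing in a lane of the rack, its length along the lane
- rack: fixed pale wooden rack, 60 mm (x) by 164 (y), origin under its centre. Floor 8 mm thick; four dividers, 8 thick and 56 long in x, rise 52 mm above the bench (level with the lids) and make three lanes 44 mm wide along x, centred at y = -52, 0, +52. Lanes are open at both x ends, where the tins' ends can be gripped across their 60 mm; only 2 mm is free beside their long sides
- stand: fixed brown wooden stand, 138 mm (x) by 58 (y), origin under its centre, floor 8 mm thick. Two nests in a row along x: a long one, 68 by 46, towards -x, that fits a tin; a short one, 46 by 46, towards +x, too short for it. Cheeks 8 thick, 52 mm above the bench, close both x ends of each nest; its y sides have only a lip, 6 thick, 16 mm above the bench (8 above the nest floor)
- long_nest (a point): centre of the long nest's floor, 8 mm above the bench; x along the nest's 68 mm length (the tin's length goes along it, either way round), y across, z up. A seated tin's origin coincides with it
- mandrel: bystander: tapered steel ring mandrel lying on the bench, 260 mm long, 26 mm thick at the butt; origin at the centre of the butt, its z along the taper
- mallet: bystander: wooden mallet lying on the bench, head 48 mm diameter and 75 mm long, 180 mm handle; origin under the head
- dish: bystander: shallow wooden dish, 90 mm across, 25 mm high, origin under its centre
Mind the look-alikes: they are no part of the job. What is shaped like the stand but blue is not meant.

How it is judged:
At the end, for the whole second after the job is handed in: The heavy tin (over 3 N on the stand) is in the long nest: within 6 mm of centre, 0.15 rad in line, underside within 3 mm of the floor, upright to 0.1 rad. The light tins stand upright on the rack floor in lanes, within 20 mm of its middle line. All still ((((x of tin_a in the frame of long_nest between -0.006 and 0.006 m and y of tin_a in the frame of long_nest between -0.006 and 0.006 m and z of tin_a in the frame of long_nest between -0.004 and 0.003 m and angle between the x axis of tin_a and the x axis of long_nest, either way round below 0.15 rad and angle between tin_a's own z axis and vertical below 0.1 rad and contact force between tin_a and stand above 3 N and linear speed of tin_a below 0.02 m/s) and (x of tin_b in the frame of rack between -0.02 and 0.02 m and y of tin_b in the frame of rack between -0.065 and 0.065 m and z of tin_b in the frame of rack between 0.004 and 0.011 m and angle between tin_b's own z axis and vertical below 0.1 rad and linear speed of tin_b below 0.02 m/s) and (x of tin_c in the frame of rack between -0.02 and 0.02 m and y of tin_c in the frame of rack between -0.065 and 0.065 m and z of tin_c in the frame of rack between 0.004 and 0.011 m and angle between tin_c's own z axis and vertical below 0.1 rad and linear speed of tin_c below 0.02 m/s)) or ((x of tin_b in the frame of long_nest between -0.006 and 0.006 m and y of tin_b in the frame of long_nest between -0.006 and 0.006 m and z of tin_b in the frame of long_nest between -0.004 and 0.003 m and angle between the x axis of tin_b and the x axis of long_nest, either way round below 0.15 rad and angle between tin_b's own z axis and vertical below 0.1 rad and contact force between tin_b and stand above 3 N and linear speed of tin_b below 0.02 m/s) and (x of tin_a in the frame of rack between -0.02 and 0.02 m and y of tin_a in the frame of rack between -0.065 and 0.065 m and z of tin_a in the frame of rack between 0.004 and 0.011 m and angle between tin_a's own z axis and vertical below 0.1 rad and linear speed of tin_a below 0.02 m/s) and (x of tin_c in the frame of rack between -0.02 and 0.02 m and y of tin_c in the frame of rack between -0.065 and 0.065 m and z of tin_c in the frame of rack between 0.004 and 0.011 m and angle between tin_c's own z axis and vertical below 0.1 rad and linear speed of tin_c below 0.02 m/s)) or ((x of tin_c in the frame of long_nest between -0.006 and 0.006 m and y of tin_c in the frame of long_nest between -0.006 and 0.006 m and z of tin_c in the frame of long_nest between -0.004 and 0.003 m and angle between the x axis of tin_c and the x axis of long_nest, either way round below 0.15 rad and angle between tin_c's own z axis and vertical below 0.1 rad and contact force between tin_c and stand above 3 N and linear speed of tin_c below 0.02 m/s) and (x of tin_a in the frame of rack between -0.02 and 0.02 m and y of tin_a in the frame of rack between -0.065 and 0.065 m and z of tin_a in the frame of rack between 0.004 and 0.011 m and angle between tin_a's own z axis and vertical below 0.1 rad and linear speed of tin_a below 0.02 m/s) and (x of tin_b in the frame of rack between -0.02 and 0.02 m and y of tin_b in the frame of rack between -0.065 and 0.065 m and z of tin_b in the frame of rack between 0.004 and 0.011 m and angle between tin_b's own z axis and vertical below 0.1 rad and linear speed of tin_b below 0.02 m/s)))); the robot touches nothing.
It fails at once if a tin tipped over (angle between any of tin_a, tin_b, tin_c's own z axis and vertical above 0.6 rad).
It fails at once if a tin dropped into the nest (moving faster than 0.5 m/s inside it) ((horizontal distance between tin_a and long_nest below 0.02 m and z of tin_a in the frame of long_nest below 0.04 m and linear speed of tin_a above 0.5 m/s) or (horizontal distance between tin_b and long_nest below 0.02 m and z of tin_b in the frame of long_nest below 0.04 m and linear speed of tin_b above 0.5 m/s) or (horizontal distance between tin_c and long_nest below 0.02 m and z of tin_c in the frame of long_nest below 0.04 m and linear speed of tin_c above 0.5 m/s)).
It fails at once if a bystander (ring mandrel, mallet or dish) was moved by more than 30 mm (distance of any of mandrel, mallet, dish from where it was at the start of the episode above 0.03 m).
It also fails if it takes over 70 s, if anything falls off the work surface, if the arm or the gripper's body presses on something with over 40 N, if the wrist force passes 120 N, or if a joint passes its speed limit or range.

## Robot

A 7-joint arm with a two-finger parallel gripper is mounted at the origin on the work surface. World frame = base frame: x ahead of the robot, y to its left, z up, the work surface at z = 0. Lengths are in m, angles in rad, forces in N, time in s.
With the tool pointing down it reaches from about 0.425 to 0.975 m from the base axis. Payload 16.7 kg.
Tool frame: the origin (TCP) lies between the finger pads; the fingertips stand 19 mm ahead of it and the grasp point (between the pads) is the TCP (manip.tcp_to_tips is the distance from the TCP to the fingertips, in m); z points along the fingers, y is the line along which they close (so a half turn about z gives the same grasp; the last joint's range is limited). The gripper opens to 85 mm and grips with 20 to 120 N. Pads are 22 mm wide; open, the fingers measure 114 mm over their backs; the gripper's body (76 mm by 85 mm) begins 54 mm behind the grasp point. The pads swing forward as they close: fully open they stand 13 mm farther back than shut.
Start: joints at [1.075, 0.426, 0.074, 1.606, -0.034, 1.111, -0.067], TCP at [0.229, -0.635, 0.25] pointing down, gripper open.
Joint ranges: [-2.85, 2.85], [-0.5, 2.14], [-1.23, 1.37], [0.21, 2.46], [-1.02, 4.16], [0.16, 2.05], [-2.73, 2.73]. Speed limits (rad/s): [1.89, 1.89, 2.39, 2.39, 3.01, 3.01, 3.01].

## Interface

Orientations are given as a rotation vector (axis times angle).
In Python, from cell import manip gives the robot as it stands.
- The arm moves only by the tool apply_moves, never from a script. Its argument "commands" is a list of rows, each a list of 6 numbers: the shift along the tool's x, y, z in mm, then the turn, a rotation vector about the tool's x, y, z in degrees. In form: [[dx, dy, dz, ax, ay, az], ...]. A call has 1 to 20 rows; each row shifts and turns the commanded pose from where the row before left it, along the tool's axes as they then stand; what a row does not reach is not made up. A row lasts 1/10 s, in which the tool goes at most 50 mm and 8.59 degrees, less where a joint would pass 70% of its speed; a pose out of reach is approached as far as the arm can. A call with a gripper value outside its range is refused whole. "hand" is the gripper's target within -1 to 1 (fully open at 1, half-way at 0, shut at -1), set as the call begins (left out, the last holds). The fingers move at their own pace and stop on an object; "newtons" is the grip in N (left out, the last holds). Time passes only in rows, so rows that do not move let the fingers close. It gives the time, the measured TCP pose, the force, the opening and the grip force at its end, in the units of the state.
- manip.read_state(): the state, without advancing time (a new reading comes with each control period).
- manip.capture(name): name is "scene" or "side" or "wrist"; returns a dict with "image" (420x560x3 uint8, red, green, blue), "z_map" (420x560 float32, m along the optical axis (not along the pixel's ray), 0 where there is no reading), "fovy" (degrees; the focal length in pixels is half the picture's height over the tangent of half this angle, whatever the lens; pixels are square), "cx", "cy" (the principal point, pixels), "R" (3x3) and "t" (3): a world point X has camera coordinates R X + t; the wrist camera has in their place "tool_from_camera" (4x4, takes a point from camera to tool coordinates, whose origin is the TCP and whose axes are the flange's). Camera axes: x right, y down, z forward; pixel columns grow to the right and rows downward; lengths in m; the calibration is good to about 2 mm. The wrist camera is an equidistant fisheye: a pixel r from the principal point sees the ray r / f radians off the axis. A picture is of the moment at which its call begins: read the wrist's pose just before it.
- manip.close_job(): hands the job in; it is judged then, once.
The state is a dict: "t": time; "q": joint angles; "joint_velocities": joint speeds; "tau": joint torques, N m; "eef_pos": TCP position; "tool_rot": TCP orientation; "force": force on the tool from outside, world axes, zero at the start; "torque": the same for the moment, N m; "grip_width": finger opening in m; "grasp_force": force on a finger pad.
Only numpy, scipy, OpenCV 4.12 (cv2) and the standard library are available. Lean on these libraries where they do the work, as an engineer would, in place of code of your own. Each camera call takes 0.05 s, during which the arm holds its last target. There are 200 camera calls.

## Working session

There is one attempt and no reset: what is moved stays moved. The work goes in short steps, Python scripts to look and compute and a tool call to move; the robot and the scene stay as the last step left them, time stands still between calls to the robot, and variables do not carry over. Pictures are saved under pics/ and viewed, at most 10 in all, crops included, and the job is handed in when it is done.

Besides the shell and the picture viewer there is one more tool, called after "Emit:" as name(argument=value, ...), one argument or row to a line, values as JSON. apply_moves: Moves the arm, as the interface text tells. Its arguments: {"type":"object","properties":{"commands":{"type":"array","items":{"type":"array","items":{"type":"number"}}},"hand":{"type":"number"},"newtons":{"type":"number"}},"required":["commands"]}

```bash
ls && mkdir -p pics && cat > h.py <<'E'
import numpy as np, cv2
from scipy.spatial.transform import Rotation as Ro
from cell import manip
def cap(n):
    c=manip.capture(n); c['f']=c['image'].shape[0]/2/np.tan(np.radians(c['fovy']/2)); return c
def save(img,name,s=1): cv2.imwrite('pics/'+name,cv2.resize(img[:,:,::-1],None,fx=s,fy=s,interpolation=cv2.INTER_CUBIC))
def cloud(c):
    v,u=np.mgrid[:420,:560]; z=c['z_map']
    P=np.stack([(u-c['cx'])/c['f']*z,(v-c['cy'])/c['f']*z,z],-1)
    return (P-c['t'])@c['R']   # R^T (p-t)
def st():
    s=manip.read_state(); print({k:np.round(s[k],4).tolist() for k in ('t','q','eef_pos','tool_rot','force','grip_width','grasp_force')}); return s
E
python3 - <<'E'
from h import *
s=st(); print(Ro.from_rotvec(s['tool_rot']).as_matrix().round(3))
a=cap('scene');b=cap('side')
save(np.vstack([a['image'],b['image']]),'a.png',0.7)
save(a['image'],'scene.png',1.4)
np.savez('a.npz',im=a['image'],P=cloud(a)); np.savez('b.npz',im=b['image'],P=cloud(b))
for c in(a,b): print(c['fovy'],c['cx'],c['cy'],(-c['R'].T@c['t']).round(3),c['R'][2].round(3))
E
```

```text
pics
{'t': 0.0, 'q': [1.0755, 0.4268, 0.0739, 1.6066, -0.0341, 1.1108, -0.0671], 'eef_pos': [0.2286, -0.6347, 0.2496], 'tool_rot': [-3.0935, -0.5402, 0.0005], 'force': [-0.3859, 0.0695, -0.4454], 'grip_width': 0.0853, 'grasp_force': 0.0}
[[ 0.941  0.339 -0.001]
 [ 0.339 -0.941  0.001]
 [-0.    -0.001 -1.   ]]
55.09792645240269 281.3722216482243 205.4061133581603 [1.093 0.304 0.655] [-0.633 -0.306 -0.711]
57.35952726864469 279.6063190895571 216.95701843109893 [ 0.33  -0.668  0.794] [ 0.23   0.659 -0.716]
```

View pics/scene.png

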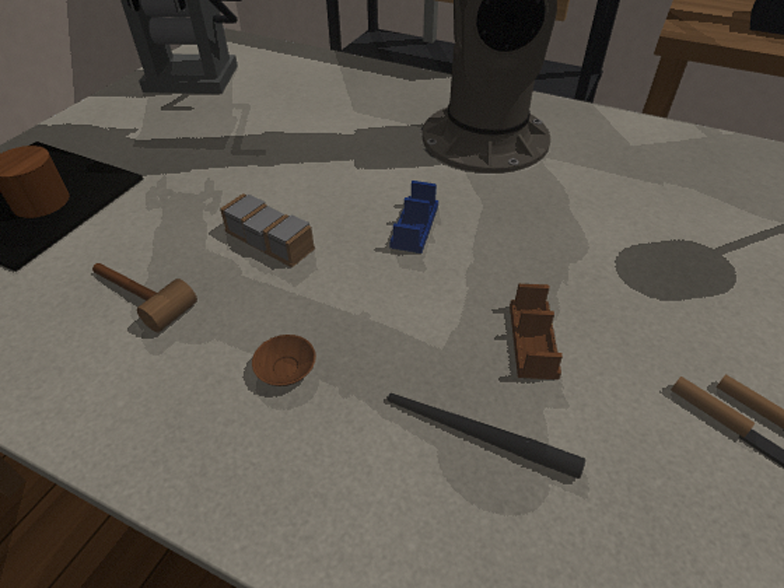

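View pics/a.png

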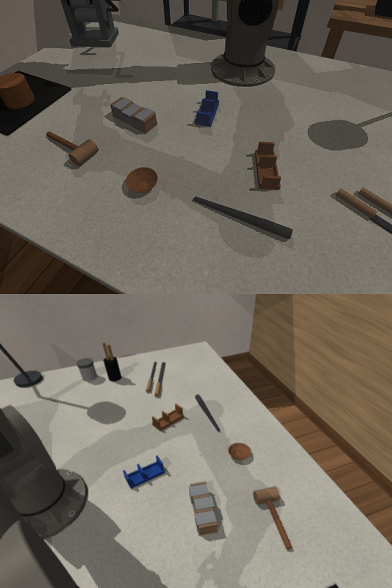

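The scene picture (1.4x) shows the rack with three tins at (267,230), the brown stand at (536,332), a blue look-alike at (415,215), the mallet at (165,300), the dish at (283,360) and the mandrel at (490,435). The two candidates for the stand are the brown one at (536,332) and the blue one at (415,215). The brown one is meant, since blue is excluded. Next I'll measure the stand and rack.

```bash
python3 - <<'E'
from h import *
A=np.load('a.npz');B=np.load('b.npz')
for nm,D in (('scene',A),('side',B)):
    P=D['P'];im=D['im']
    hsv=cv2.cvtColor(im,cv2.COLOR_RGB2HSV)
    # tabletop check
    ok=(P[...,2]>0.012)&(P[...,2]<0.07)&(np.hypot(P[...,0],P[...,1])>0.35)&(np.hypot(P[...,0],P[...,1])<1.05)
    n,l,s,c=cv2.connectedComponentsWithStats(ok.astype(np.uint8))
    for i in range(1,n):
        if s[i,4]<80: continue
        m=l==i; p=P[m]; r=cv2.minAreaRect(p[:,:2].astype(np.float32)*1000)
        print(nm,i,'pix',c[i].round(),'n',s[i,4],'xy',p.mean(0).round(3),'zmax',np.percentile(p[:,2],98).round(3),'rect',np.round(r[0],1),np.round(r[1],1),round(r[2],1),'rgb',im[m].mean(0).round(),)
c=A['im'][190:280,340:420]; d=A['im'][125:200,145:235]
save(np.hstack([cv2.resize(c,(360,405)),cv2.resize(d,(432,405))]),'crop.png')
E
```

```text
scene 1 pix [515.  25.] n 3467 xy [-0.696  0.423  0.049] zmax 0.061 rect [-774.6  432.3] [377.8 313.7] 0.0 rgb [68. 50. 35.]
scene 3 pix [427.  14.] n 129 xy [-0.687  0.102  0.041] zmax 0.068 rect [-694.9  108.4] [28.5 52.2] 49.8 rgb [16. 16. 16.]
scene 4 pix [133.  51.] n 1527 xy [ 0.076 -0.761  0.035] zmax 0.068 rect [  54.  -778.4] [168.4 207.4] 23.6 rgb [40. 41. 39.]
scene 15 pix [ 33. 139.] n 1201 xy [ 0.597 -0.651  0.034] zmax 0.069 rect [ 562.1 -678.7] [222.1 183. ] 0.7 rgb [39. 25. 16.]
scene 54 pix [191. 162.] n 1832 xy [ 0.51  -0.218  0.044] zmax 0.055 rect [ 499.6 -228.9] [167.1  69.8] 81.0 rgb [74. 69. 64.]
scene 65 pix [291. 167.] n 383 xy [0.409 0.    0.031] zmax 0.054 rect [383.7  -5.8] [81.  58.1] 10.5 rgb [29. 36. 57.]
scene 140 pix [110. 213.] n 1265 xy [ 0.716 -0.286  0.034] zmax 0.05 rect [ 705.9 -341.2] [206.   76.4] 83.4 rgb [75. 55. 40.]
scene 141 pix [382. 235.] n 1405 xy [0.525 0.256 0.033] zmax 0.054 rect [522.6 257.1] [140.4  58.8] 22.0 rgb [58. 41. 30.]
scene 142 pix [202. 255.] n 881 xy [ 0.719 -0.052  0.02 ] zmax 0.028 rect [724.8 -46. ] [87.7 88.4] 74.4
[... 1019 characters left out ...]
52 0.021] zmax 0.03 rect [705.5 238.4] [ 23.9 261. ] 1.8 rgb [58. 58. 58.]
side 11 pix [239. 175.] n 514 xy [0.522 0.25  0.031] zmax 0.055 rect [522.5 256.8] [141.1  63.7] 23.1 rgb [86. 61. 44.]
side 18 pix [342. 222.] n 416 xy [ 0.731 -0.038  0.02 ] zmax 0.028 rect [725.6 -46.4] [90.1 85.3] 64.1 rgb [105.  73.  51.]
side 19 pix [221. 247.] n 285 xy [ 0.396 -0.01   0.027] zmax 0.054 rect [382.5  -7.1] [79.  60.1] 10.6 rgb [ 38.  57. 100.]
side 22 pix [290. 305.] n 2036 xy [ 0.495 -0.244  0.049] zmax 0.055 rect [ 499.7 -230.8] [166.5  67. ] 80.7 rgb [114. 108. 103.]
side 23 pix [388. 306.] n 1299 xy [ 0.704 -0.317  0.032] zmax 0.049 rect [ 703.1 -343. ] [202.5  76.9] 81.3 rgb [102.  76.  55.]
```

View pics/crop.png

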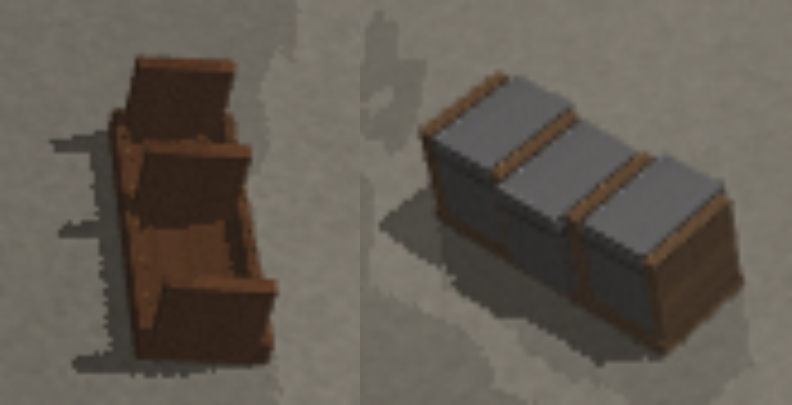

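The crop shows the brown stand with cheeks at crop (185,60), (197,150) and (220,285). The wider gap is the near one, so the long nest lies toward world +x. The rack holds three grey lids. Next I'll get finer fits of the lids and cheeks.

```bash
python3 - <<'E'
from h import *
for nm in 'ab':
    D=np.load(nm+'.npz');P=D['P'];im=D['im'].astype(int)
    top=(P[...,2]>0.047)&(P[...,2]<0.058)
    sat=im.max(-1)-im.min(-1)
    d=np.hypot(P[...,0]-.5,P[...,1]+.23)<.12
    m=(top&d&(sat<0.12*im.max(-1))).astype(np.uint8)
    m=cv2.morphologyEx(m,cv2.MORPH_OPEN,np.ones((3,3)))
    n,l,s,c=cv2.connectedComponentsWithStats(m,connectivity=4)
    for i in range(1,n):
        if s[i,4]>60:
            p=P[l==i]; r=cv2.minAreaRect(p[:,:2].astype(np.float32)*1000); print(nm,'lid',np.round(r[0],1),np.round(r[1],1),round(r[2],1),p[:,2].mean().round(4))
    d=np.hypot(P[...,0]-.5226,P[...,1]-.257)<.09
    p=P[d&(P[...,2]>0.046)&(P[...,2]<.06)]
    a=np.radians(22); ex=np.array([np.cos(a),np.sin(a)]); ey=np.array([-ex[1],ex[0]])
    q=(p[:,:2]-[.5226,.257])*1000
    u,v=q@ex,q@ey
    for lo,hi in((-80,-40),(-40,20),(40,85)):
        k=(u>lo)&(u<hi)
        if k.sum()>8:
            w=cv2.fitLine(q[k].astype(np.float32),cv2.DIST_HUBER,0,.01,.01).ravel()
            print(nm,'cheek',k.sum(),'u',np.percentile(u[k],[3,50,97]).round(1),'v',np.percentile(v[k],[1,50,99]).round(1),'dir',np.degrees(np.arctan2(w[1],w[0])).round(1))
s=manip.read_state()
print(Ro.from_rotvec(s['tool_rot']).as_euler('ZYX',degrees=True))
E
```

```text
a lid [ 488.5 -281.8] [45.4 60.4] 80.8 0.0531
a lid [ 503. -232.] [45.2 61.5] 81.3 0.053
a lid [ 504.7 -179. ] [44.  63.6] 83.1 0.0531
a cheek 111 u [-69.8 -63.  -60.7] v [-22.9   0.2  21.8] dir -67.0
a cheek 117 u [-15.1  -9.2  -6.6] v [-22.3   0.3  22.3] dir -68.3
a cheek 135 u [60.6 66.6 69.1] v [-21.9  -0.3  23. ] dir -69.3
b lid [ 504.9 -178.6] [40.5 60. ] 80.1 0.0527
b lid [ 503.2 -230.9] [40.8 60.5] 79.4 0.0526
b lid [ 488.  -281.8] [40.2 59.9] 79.5 0.0526
b cheek 41 u [-69.6 -66.3 -61.6] v [-23.9  -4.4  21. ] dir -68.1
b cheek 45 u [-16.  -13.   -7.4] v [-24.9  -3.4  22.5] dir -69.0
b cheek 38 u [59.1 63.6 69.1] v [-23.   -1.2  23.6] dir -65.4
[ 1.98127350e+01  5.32155208e-03 -1.79931278e+02]
```

Emit:
apply_moves(
  commands=[
    [0, 0, 0, 0, 0, -7.6],
    [0, 0, 0, 0, 0, -7.6],
    [0, 0, 0, 0, 0, -7.6],
    [0, 0, 0, 0, 0, -7.6],
    [0, 0, 0, 0, 0, -7.6],
    [0, 0, 0, 0, 0, -7.6],
    [0, 0, 0, 0, 0, -7.6],
    [0, 0, 0, 0, 0, -7.5],
    [30, 15, 0, 0, 0, 0],
    [33, 16.5, 0, 0, 0, 0],
    [33, 16.5, 0, 0, 0, 0],
    [33, 16.5, 0, 0, 0, 0],
    [33, 16.5, 0, 0, 0, 0],
    [33, 16.5, 0, 0, 0, 0],
    [33, 16.5, 0, 0, 0, 0],
    [33, 16.5, 0, 0, 0, 0],
    [33, 16.5, 0, 0, 0, 0],
    [33, 16.5, 0, 0, 0, 0],
    [33, 16.5, 10, 0, 0, 0],
    [30, 17, 15, 0, 0, 0],
  ],
  hand=1,
  newtons=60,
)

```text
t: 2.1
eef_pos: [0.4884, -0.2814, 0.2257]
tool_rot: [2.396, 2.03, 0.001]
force: [0.2, -0.7, 0.2]
grip_width: 0.0855
grasp_force: 0.0
```

```bash
cat >> h.py <<'E'
def to(x,y,z,yaw):
    "remaining shift (mm, tool axes at present) and yaw turn about tool z (deg), plus tilt"
    s=manip.read_state(); R=Ro.from_rotvec(s['tool_rot']); M=R.as_matrix()
    d=(np.array([x,y,z])-s['eef_pos'])*1000
    T=Ro.from_euler('ZYX',[yaw,0,180],degrees=True)
    rv=(R.inv()*T).as_rotvec(degrees=True)
    a=np.radians(yaw); X=np.array([np.cos(a),np.sin(a),0]);Y=np.array([np.sin(a),-np.cos(a),0])
    print('now tool',(M.T@d).round(1),'after turn',np.round([X@d,Y@d,-d[2]],1),'turn',rv.round(1))
def wrist(name=None):
    s=manip.read_state(); c=manip.capture('wrist'); c['f']=210/np.tan(np.radians(c['fovy']/2))
    v,u=np.mgrid[:420,:560]; dx,dy=u-c['cx'],v-c['cy']; r=np.hypot(dx,dy)+1e-9; th=r/c['f']; z=c['z_map']
    t=np.tan(np.clip(th,0,1.4))/r
    P=np.stack([dx*t*z,dy*t*z,z],-1); T=c['tool_from_camera']
    P=P@T[:3,:3].T+T[:3,3]; P=P@Ro.from_rotvec(s['tool_rot']).as_matrix().T+s['eef_pos']
    P[(z==0)|(th>1.3)]=np.nan
    if name: save(c['image'],name)
    return c,P
E
python3 - <<'E'
from h import *
st(); to(.488,-.282,.12,80.5)
c,P=wrist('w1.png')
im=c['image'].astype(int);sat=im.max(-1)-im.min(-1)
m=((P[...,2]>0.046)&(P[...,2]<0.06)&(sat<0.15*im.max(-1))&(np.hypot(P[...,0]-.5,P[...,1]+.23)<.13)).astype(np.uint8)
m=cv2.morphologyEx(m,cv2.MORPH_OPEN,np.ones((3,3)))
n,l,s,cc=cv2.connectedComponentsWithStats(m,connectivity=4)
for i in range(1,n):
    if s[i,4]>60:
        p=P[l==i]; r=cv2.minAreaRect(p[:,:2].astype(np.float32)*1000); print(cc[i].round(),np.round(r[0],1),np.round(r[1],1),round(r[2],1),p[:,2].mean().round(4))
E
```

```text
{'t': 2.1, 'q': [0.6948, 0.2904, -0.3427, 1.8677, 0.1146, 1.0012, 0.1382], 'eef_pos': [0.4884, -0.2814, 0.2257], 'tool_rot': [2.3965, 2.0295, 0.0008], 'force': [0.1743, -0.7242, 0.1854], 'grip_width': 0.0855, 'grasp_force': 0.0}
now tool [ -0.6  -0.4 105.7] after turn [ -0.6  -0.3 105.7] turn [0.1 0.  0. ]
[276.  80.] [ 502.5 -180. ] [39.2 59.6] 80.4 0.0517
[284. 135.] [ 500.9 -231.8] [40.  59.9] 80.8 0.0517
[277. 189.] [ 486.2 -281.1] [40.3 59.9] 82.0 0.0516
```

View pics/w1.png

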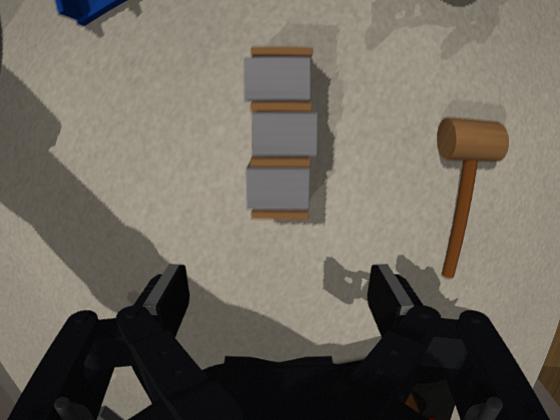

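The wrist picture shows the three lids at (276,80), (284,135) and (277,189), between the open fingers' lines. I'll descend on the nearest one, at (0.4865, -0.2813), and grip its ends.

Emit:
apply_moves(
  commands=[
    [0, -1.8, 20, 0, 0, 0],
    [0, 0, 30, 0, 0, 0],
    [0, 0, 30, 0, 0, 0],
    [0, 0, 30, 0, 0, 0],
    [0, 0, 25, 0, 0, 0],
    [0, 0, 20, 0, 0, 0],
    [0, 0, 15, 0, 0, 0],
    [0, 0, 12, 0, 0, 0],
    [0, 0, 10, 0, 0, 0],
    [0, 0, 0, 0, 0, 0],
  ],
)

```text
t: 3.15
eef_pos: [0.4852, -0.2823, 0.0324]
tool_rot: [-2.397, -2.029, 0.001]
force: [-0.0, -0.6, 0.1]
grip_width: 0.085
grasp_force: 0.0
```

Emit:
apply_moves(
  commands=[
    [0, 0, 0, 0, 0, 0],
    [0, 0, 0, 0, 0, 0],
    [0, 0, 0, 0, 0, 0],
    [0, 0, 0, 0, 0, 0],
    [0, 0, 0, 0, 0, 0],
    [0, 0, 0, 0, 0, 0],
    [0, 0, 0, 0, 0, 0],
    [0, 0, 0, 0, 0, 0],
    [0, 0, 0, 0, 0, 0],
    [0, 0, 0, 0, 0, 0],
  ],
  hand=-1,
  newtons=60,
)

```text
t: 4.15
eef_pos: [0.4863, -0.2828, 0.0344]
tool_rot: [2.396, 2.029, 0.001]
force: [-0.4, -0.2, 6.3]
grip_width: 0.0593
grasp_force: 65.8
```

Emit:
apply_moves(
  commands=[
    [0, 0, -2, 0, 0, 0],
    [0, 0, -3, 0, 0, 0],
    [0, 0, -3, 0, 0, 0],
    [0, 0, 0, 0, 0, 0],
    [0, 0, 0, 0, 0, 0],
    [0, 0, 0, 0, 0, 0],
    [0, 0, 0, 0, 0, 0],
  ],
)

```text
t: 4.85
eef_pos: [0.4855, -0.2825, 0.0412]
tool_rot: [-2.397, -2.03, 0.0]
force: [-0.8, -0.1, -5.3]
grip_width: 0.0591
grasp_force: 65.6
```

Emit:
apply_moves(
  commands=[
    [0, 0, -5, 0, 0, 0],
    [0, 0, -8, 0, 0, 0],
    [0, 0, -8, 0, 0, 0],
    [0, 0, -8, 0, 0, 0],
    [0, 0, -10, 0, 0, 0],
    [0, 0, -10, 0, 0, 0],
    [0, 0, -10, 0, 0, 0],
    [0, 0, -10, 0, 0, 0],
    [0, 0, -10, 0, 0, 0],
    [0, 0, -5, 0, 0, 0],
    [0, 0, 0, 0, 0, 0],
    [0, 0, 0, 0, 0, 0],
    [0, 0, 0, 0, 0, 0],
  ],
)

```text
t: 6.15
eef_pos: [0.4853, -0.2824, 0.1248]
tool_rot: [-2.397, -2.03, 0.0]
force: [0.1, 0.1, -4.2]
grip_width: 0.0594
grasp_force: 65.7
```

```bash
python3 - <<'E'
from h import *
st(); to(.58,.03,.12,80.5)
E
```

```text
{'t': 6.15, 'q': [0.6751, 0.4098, -0.3231, 1.9553, 0.1763, 0.8042, 0.0884], 'eef_pos': [0.4853, -0.2824, 0.1248], 'tool_rot': [-2.3969, -2.0296, 0.0004], 'force': [0.1214, 0.1221, -4.1602], 'grip_width': 0.0594, 'grasp_force': 65.6779}
now tool [323.7  41.9   4.9] after turn [323.7  41.8   4.8] turn [-0. -0.  0.]
```

Emit:
apply_moves(
  commands=[
    [10, 1, 0, 0, 0, 0],
    [20, 3, 0, 0, 0, 0],
    [25, 3, 0, 0, 0, 0],
    [25, 3, 0, 0, 0, 0],
    [25, 3, 0, 0, 0, 0],
    [25, 3, 0, 0, 0, 0],
    [25, 3, 0, 0, 0, 0],
    [25, 3, 0, 0, 0, 0],
    [25, 3, 0, 0, 0, 0],
    [25, 3, 0, 0, 0, 0],
    [25, 3, 0, 0, 0, 0],
    [25, 3, 0, 0, 0, 0],
    [23, 4, 0, 0, 0, 0],
    [15, 2, 0, 0, 0, 0],
    [6, 2, 0, 0, 0, 0],
    [0, 0, 0, 0, 0, -6],
    [0, 0, 0, 0, 0, -8],
    [0, 0, 0, 0, 0, -8],
    [0, 0, 0, 0, 0, -6],
    [0, 0, 0, 0, 0, -3.5],
  ],
)

```text
t: 8.15
eef_pos: [0.5802, 0.029, 0.1251]
tool_rot: [-1.752, -2.607, 0.001]
force: [-0.1, 0.5, -5.6]
grip_width: 0.0593
grasp_force: 65.6
```

Emit:
apply_moves(
  commands=[
    [0, 0, 10, 0, 0, 0],
    [0, 0, 15, 0, 0, 0],
    [0, 0, 15, 0, 0, 0],
    [0, 0, 15, 0, 0, 0],
    [0, 0, 15, 0, 0, 0],
    [0, 0, 10, 0, 0, 0],
    [0, 0, 6, 0, 0, 0],
    [0, 0, 3, 0, 0, 0],
    [0, 0, 0, 0, 0, 0],
    [0, 0, 0, 0, 0, 0],
    [0, 0, 0, 0, 0, 0],
  ],
)

```text
t: 9.25
eef_pos: [0.5808, 0.0301, 0.0369]
tool_rot: [1.756, 2.604, 0.001]
force: [0.1, 0.4, -5.3]
grip_width: 0.0592
grasp_force: 65.7
```

```bash
python3 - <<'E'
from h import *
st(); to(.58,.03,.03,112)
A=cap('side');P=cloud(A)
m=(np.hypot(P[...,0]-.58,P[...,1]-.03)<.12)&(P[...,2]<.09)
save(A['image'][150:400,150:450],'s2.png',2)
E
```

```text
{'t': 9.25, 'q': [0.1993, 0.5893, -0.4622, 1.9455, 0.3973, 0.6955, -0.1208], 'eef_pos': [0.5808, 0.0301, 0.0369], 'tool_rot': [1.7564, 2.6039, 0.0008], 'force': [0.0958, 0.4418, -5.3253], 'grip_width': 0.0592, 'grasp_force': 65.7047}
now tool [ 0.2 -0.8  6.9] after turn [ 0.2 -0.8  6.9] turn [0. 0. 0.]
```

View pics/s2.png

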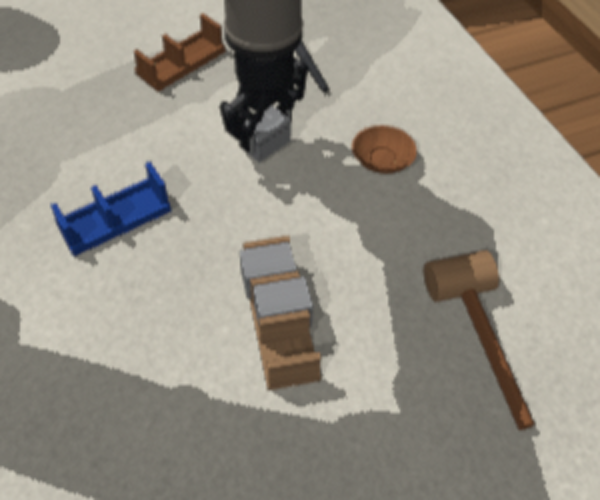

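The side crop shows the tin held just above the bench at (270,135). The rack has its near lane empty and the two light tins are still in place. The steady load of 5.3 N confirms this is the heavy tin. Next I'll set it on the bench.

Emit:
apply_moves(
  commands=[
    [0, 0, 3, 0, 0, 0],
    [0, 0, 3, 0, 0, 0],
    [0, 0, 2, 0, 0, 0],
    [0, 0, 1, 0, 0, 0],
    [0, 0, 0, 0, 0, 0],
    [0, 0, 0, 0, 0, 0],
  ],
)

```text
t: 9.9
eef_pos: [0.5804, 0.0302, 0.0273]
tool_rot: [-1.756, -2.605, -0.0]
force: [0.7, -0.5, -4.3]
grip_width: 0.0593
grasp_force: 65.7
```

Emit:
apply_moves(
  commands=[
    [0, 0, 1, 0, 0, 0],
    [0, 0, 0.5, 0, 0, 0],
    [0, 0, 0, 0, 0, 0],
    [0, 0, 0, 0, 0, 0],
  ],
)

```text
t: 10.3
eef_pos: [0.5806, 0.0301, 0.0264]
tool_rot: [1.756, 2.604, 0.0]
force: [-4.5, -0.5, 6.5]
grip_width: 0.0594
grasp_force: 66.9
```

Emit:
apply_moves(
  commands=[
    [0, 0, 0, 0, 0, 0],
    [0, 0, 0, 0, 0, 0],
    [0, 0, 0, 0, 0, 0],
    [0, 0, 0, 0, 0, 0],
    [0, 0, 0, 0, 0, 0],
    [0, 0, 0, 0, 0, 0],
    [0, 0, 0, 0, 0, 0],
    [0, 0, -10, 0, 0, 0],
    [0, 0, -20, 0, 0, 0],
    [0, 0, -30, 0, 0, 0],
    [0, 0, -30, 0, 0, 0],
    [0, 0, -30, 0, 0, 0],
    [0, 0, -20, 0, 0, 0],
    [0, 0, -10, 0, 0, 0],
  ],
  hand=1,
)

```text
t: 11.7
eef_pos: [0.5811, 0.0303, 0.1785]
tool_rot: [1.755, 2.603, 0.003]
force: [-0.3, -0.2, -0.3]
grip_width: 0.0854
grasp_force: 0.0
```

Emit:
apply_moves(
  commands=[
    [0, 0, 0, 0, 0, 6],
    [0, 0, 0, 0, 0, 7.5],
    [0, 0, 0, 0, 0, 7.5],
    [0, 0, 0, 0, 0, 7.5],
    [0, 0, 0, 0, 0, 7.5],
    [0, 0, 0, 0, 0, 7.5],
    [0, 0, 0, 0, 0, 7.5],
    [0, 0, 0, 0, 0, 7.5],
    [0, 0, 0, 0, 0, 7.5],
    [0, 0, 0, 0, 0, 7.5],
    [0, 0, 0, 0, 0, 7.5],
    [0, 0, 0, 0, 0, 6],
    [0, 0, 0, 0, 0, 3],
    [0, 0, 0, 0, 0, 0],
  ],
)

```text
t: 13.1
eef_pos: [0.5801, 0.0302, 0.1756]
tool_rot: [-3.084, -0.599, 0.001]
force: [0.1, 0.0, 0.0]
grip_width: 0.0856
grasp_force: 0.0
```

```bash
python3 - <<'E'
from h import *
st()
c,P=wrist('w2.png')
m=((P[...,2]>0.036)&(P[...,2]<0.052)&(np.hypot(P[...,0]-.58,P[...,1]-.03)<.06)).astype(np.uint8)
n,l,s,cc=cv2.connectedComponentsWithStats(m,connectivity=4)
for i in range(1,n):
    if s[i,4]>60:
        p=P[l==i]; r=cv2.minAreaRect(p[:,:2].astype(np.float32)*1000); print(cc[i].round(),np.round(r[0],1),np.round(r[1],1),round(r[2],1),p[:,2].mean().round(4))
to(.58,.03,.035,22)
E
```

```text
{'t': 13.1, 'q': [0.0245, 0.364, -0.2312, 1.8796, 0.1035, 0.9102, -1.443], 'eef_pos': [0.5801, 0.0302, 0.1756], 'tool_rot': [-3.0839, -0.5988, 0.0011], 'force': [0.1385, 0.0013, 0.0312], 'grip_width': 0.0856, 'grasp_force': 0.0}
[277. 200.] [579.   30.7] [60.4 39.3] 22.0 0.0437
now tool [-2.000e-01  1.000e-01  1.406e+02] after turn [-3.000e-01  1.000e-01  1.406e+02] turn [-0.   0.   0.1]
```

View pics/w2.png

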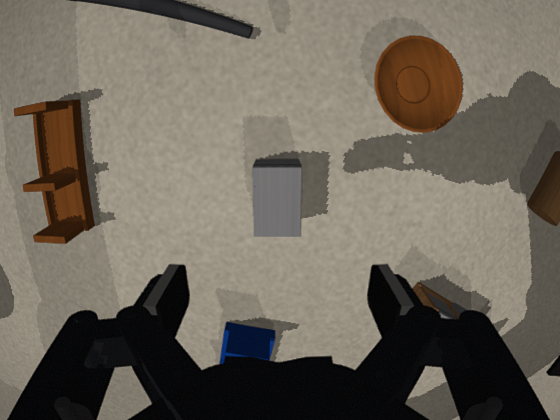

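The wrist view shows the tin upright on the bench at (277,200), centred between the fingers. The stand is at (60,170) and the dish at (418,85). Next I'll regrip across the 40 mm, high enough to clear the lip.

Emit:
apply_moves(
  commands=[
    [-0.5, 0, 15, 0, 0, 0],
    [0, 0, 25, 0, 0, 0],
    [0, 0, 25, 0, 0, 0],
    [0, 0, 25, 0, 0, 0],
    [0, 0, 20, 0, 0, 0],
    [0, 0, 15, 0, 0, 0],
    [0, 0, 10, 0, 0, 0],
    [0, 0, 6, 0, 0, 0],
    [0, 0, 0, 0, 0, 0],
    [0, 0, 0, 0, 0, 0],
  ],
)

```text
t: 14.15
eef_pos: [0.5803, 0.03, 0.0354]
tool_rot: [-3.084, -0.6, -0.001]
force: [0.5, -0.2, 0.4]
grip_width: 0.0852
grasp_force: 0.0
```

Emit:
apply_moves(
  commands=[
    [0, 0, 0, 0, 0, 0],
    [0, 0, 0, 0, 0, 0],
    [0, 0, 0, 0, 0, 0],
    [0, 0, 0, 0, 0, 0],
    [0, 0, 0, 0, 0, 0],
    [0, 0, 0, 0, 0, 0],
    [0, 0, 0, 0, 0, 0],
    [0, 0, 0, 0, 0, 0],
    [0, 0, 0, 0, 0, 0],
    [0, 0, 0, 0, 0, 0],
    [0, 0, 0, 0, 0, 0],
    [0, 0, 0, 0, 0, 0],
  ],
  hand=-1,
  newtons=60,
)

```text
t: 15.35
eef_pos: [0.5802, 0.03, 0.0355]
tool_rot: [-3.084, -0.6, -0.001]
force: [-2.8, -0.2, 8.1]
grip_width: 0.0391
grasp_force: 60.9
```

Emit:
apply_moves(
  commands=[
    [0, 0, -5, 0, 0, 0],
    [0, 0, -10, 0, 0, 0],
    [0, 0, -15, 0, 0, 0],
    [0, 0, -20, 0, 0, 0],
    [0, 0, -25, 0, 0, 0],
    [0, 0, -25, 0, 0, 0],
    [0, 0, -20, 0, 0, 0],
    [0, 0, -15, 0, 0, 0],
    [0, 0, -10, 0, 0, 0],
    [0, 0, 0, 0, 0, 0],
    [0, 0, 0, 0, 0, 0],
  ],
)

```text
t: 16.45
eef_pos: [0.5797, 0.0298, 0.1793]
tool_rot: [-3.084, -0.6, 0.001]
force: [0.1, -0.8, -5.3]
grip_width: 0.0392
grasp_force: 61.5
```

```bash
python3 - <<'E'
from h import *
st(); to(.5476,.2671,.15,22)
E
```

```text
{'t': 16.45, 'q': [0.0277, 0.359, -0.2341, 1.8775, 0.1027, 0.9173, -1.4414], 'eef_pos': [0.5797, 0.0298, 0.1793], 'tool_rot': [-3.0838, -0.5995, 0.001], 'force': [0.0996, -0.7925, -5.2664], 'grip_width': 0.0392, 'grasp_force': 61.4617}
now tool [  59.2 -232.    29.4] after turn [  59.2 -232.    29.3] turn [-0.  0.  0.]
```

Emit:
apply_moves(
  commands=[
    [2, -8, 0, 0, 0, 0],
    [5, -15, 0, 0, 0, 0],
    [5, -20, 0, 0, 0, 0],
    [5, -22, 0, 0, 0, 0],
    [5, -22, 0, 0, 0, 0],
    [5, -22, 0, 0, 0, 0],
    [3, -18, 0, 0, 0, 0],
    [0, -10, 0, 0, 0, 0],
    [0, -5, 0, 0, 0, 0],
    [0, 0, 0, 0, 0, 0],
    [0, 0, 0, 0, 0, 0],
  ],
)

```text
t: 17.55
eef_pos: [0.5547, 0.172, 0.1797]
tool_rot: [3.084, 0.599, -0.0]
force: [-0.4, -0.4, -5.3]
grip_width: 0.0392
grasp_force: 61.5
```

```bash
python3 - <<'E'
from h import *
st()
c,P=wrist('w3.png')
a=np.radians(22); ex=np.array([np.cos(a),np.sin(a)]); ey=np.array([-ex[1],ex[0]])
q=(P[...,:2]-[.5226,.257])*1000; u,v=q@ex,q@ey
box=(abs(u)<85)&(abs(v)<42)
p=P[box&(P[...,2]>.012)&(P[...,2]<.06)]; r=cv2.minAreaRect(p[:,:2].astype(np.float32)*1000); print('rect',np.round(r[0],1),np.round(r[1],1),round(r[2],1))
k0=box&(P[...,2]>.048)&(P[...,2]<.056)
for lo,hi in((-80,-40),(-40,20),(40,85)):
    k=k0&(u>lo)&(u<hi)
    if k.sum()>8:
        r=cv2.minAreaRect(np.stack([u[k],v[k]],-1).astype(np.float32)); print(k.sum(),'u',np.percentile(u[k],[2,50,98]).round(1),'v',np.percentile(v[k],[2,50,98]).round(1),np.round(r[0],1),np.round(r[1],1),round(r[2],1),P[k][:,2].mean().round(4))
# grasped tin lid relative to tool
s=manip.read_state();M=Ro.from_rotvec(s['tool_rot']).as_matrix()
T=(P-s['eef_pos'])@M*1000
k=(np.abs(T[...,0])<50)&(np.abs(T[...,1])<24)&(T[...,2]<12)&(T[...,2]>-20)
print('near-tool',k.sum(), np.percentile(T[k],[2,50,98],axis=0).round(1) if k.sum()>20 else '')
to(.5476,.2671,.15,22)
E
```

```text
{'t': 17.55, 'q': [-0.1816, 0.3632, -0.284, 1.8742, 0.1257, 0.9217, -1.7116], 'eef_pos': [0.5547, 0.172, 0.1797], 'tool_rot': [3.0837, 0.5985, -0.0003], 'force': [-0.4013, -0.3599, -5.3182], 'grip_width': 0.0392, 'grasp_force': 61.4614}
rect [520.3 255.5] [138.8  59.2] 22.3
437 u [-71.3 -66.2 -63.1] v [-23.6  -1.8  21.1] [-67.   -0.8] [ 9.3 46.9] 1.5 0.0514
488 u [-17.1 -12.7  -9.5] v [-23.2  -3.   20.8] [-13.3  -0.8] [ 8.2 46.1] 0.2 0.0516
532 u [58.7 62.6 66.4] v [-22.9  -1.4  21.3] [62.5 -0.5] [ 8.3 46.3] 0.3 0.0516
near-tool 13960 [[-28.3 -21.1 -19.3]
 [  8.5  -0.1  -8.3]
 [ 29.3  21.    8. ]]
now tool [ 28.9 -91.1  29.7] after turn [ 29.  -91.   29.7] turn [ 0.   0.  -0.1]
```

View pics/w3.png

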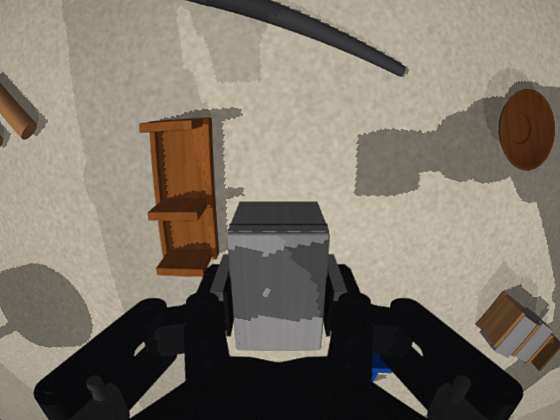

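The wrist view shows the tin held squarely (lid centre about (278,290)) and the stand's cheeks at (176,125), (178,212) and (184,268), with the long nest between the upper two. Next I'll move above the nest and compare the tin with the cheeks.

Emit:
apply_moves(
  commands=[
    [2, -6, 0, 0, 0, 0],
    [4, -14, 0, 0, 0, 0],
    [5, -18, 0, 0, 0, 0],
    [5, -18, 0, 0, 0, 0],
    [5, -16, 0, 0, 0, 0],
    [3.5, -11, 0, 0, 0, 0],
    [2, -7.5, 0, 0, 0, 0],
    [0, 0, 15, 0, 0, 0],
    [0, 0, 20, 0, 0, 0],
    [0, 0, 20, 0, 0, 0],
    [0, 0, 15, 0, 0, 0],
    [0, 0, 9, 0, 0, 0],
    [0, 0, 4, 0, 0, 0],
    [0, 0, 0, 0, 0, 0],
    [0, 0, 0, 0, 0, 0],
    [0, 0, 0, 0, 0, 0],
  ],
)

```text
t: 19.2
eef_pos: [0.5456, 0.2669, 0.0976]
tool_rot: [-3.083, -0.6, -0.002]
force: [-0.6, 0.3, -4.9]
grip_width: 0.039
grasp_force: 61.4
```

```bash
cat > rel.py <<'E'
from h import *
s=st()
e=s['eef_pos']; a=np.radians(22.2); ex=np.array([np.cos(a),np.sin(a)]); ey=np.array([-ex[1],ex[0]])
for nm in('scene','side'):
    c=cap(nm);P=cloud(c);q=(P[...,:2]-e[:2])*1000;u,v=q@ex,q@ey;z=P[...,2]
    save(c['image'][180:300,320:440] if nm=='scene' else c['image'][130:220,180:300],'rel_%s_%d.png'%(nm,s['t']*100),4)
    box=(abs(v)<40)&(u>-115)&(u<65)
    for lo,hi,n in((-110,-70,'c1'),(-62,-31,'c2'),(31,62,'c3')):
        k=box&(z>.047)&(z<.056)&(u>lo)&(u<hi)
        if k.sum()>15: print(nm,n,k.sum(),'u',np.percentile(u[k],[3,97]).round(1),'v',np.percentile(v[k],[2,98]).round(1))
    tb=e[2]-.0355
    k=box&(abs(u)<45)&(abs(v)<25)&(z>tb+.003)&(z<tb+.041)&(c['image'].astype(int).max(-1)-c['image'].min(-1)<0.15*c['image'].max(-1))
    print(nm,'tin',k.sum(),'u',np.percentile(u[k],[2,98]).round(1),'v',np.percentile(v[k],[2,98]).round(1))
    k=box&(z>.012)&(z<.046)&(abs(u-0)<100)
    print(nm,'lips v',np.percentile(v[k],[1,99]).round(1))
E
python3 rel.py; python3 -c "
import cv2,numpy as np
a,b=[cv2.imread(f) for f in sorted(__import__('glob').glob('pics/rel_*'))]
b=cv2.resize(b,(400,300));a=cv2.resize(a,(400,400));b=cv2.copyMakeBorder(b,0,100,0,0,0)
cv2.imwrite('pics/rel1.png',np.hstack([a,b]))"
```

```text
{'t': 19.2, 'q': [-0.3385, 0.5051, -0.2865, 1.8698, 0.1935, 0.7922, -1.914], 'eef_pos': [0.5456, 0.2669, 0.0976], 'tool_rot': [-3.0834, -0.5996, -0.002], 'force': [-0.5836, 0.3456, -4.8752], 'grip_width': 0.039, 'grasp_force': 61.4269}
scene c3 125 u [35.4 44.2] v [-22.4  21.5]
scene tin 366 u [ 8.3 31.9] v [-22.2  20.4]
scene lips v [-29.1  27.8]
side c1 42 u [-94.9 -86.4] v [-22.8  21.3]
side c2 38 u [-41.2 -32.9] v [-24.6  19.2]
side c3 16 u [35.3 43.8] v [-25.6  -8.5]
side tin 191 u [-29.9  29.8] v [-23.6  17.7]
side lips v [-31.2  27.1]
```

View pics/rel1.png

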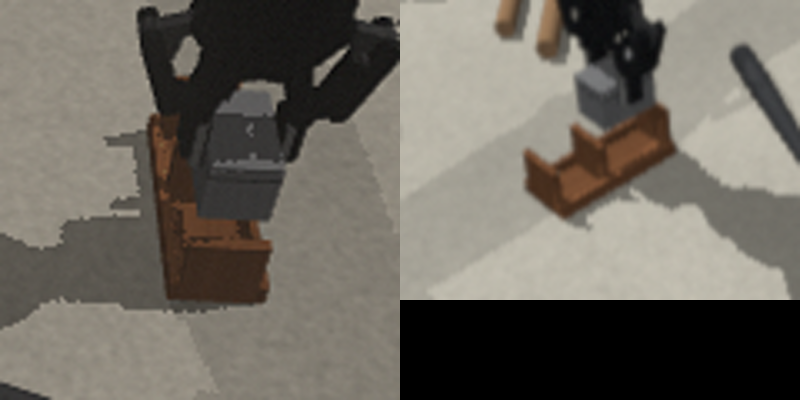

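Both crops show the tin above the long nest, between the middle and end cheeks, and centred within about 1 mm. Now I'll lower it in stages.

Emit:
apply_moves(
  commands=[
    [0.8, 0, 3, 0, 0, 0],
    [0, 0, 5, 0, 0, 0],
    [0, 0, 6, 0, 0, 0],
    [0, 0, 6, 0, 0, 0],
    [0, 0, 5, 0, 0, 0],
    [0, 0, 3, 0, 0, 0],
    [0, 0, 0, 0, 0, 0],
    [0, 0, 0, 0, 0, 0],
  ],
)

```text
t: 20.1
eef_pos: [0.546, 0.267, 0.0689]
tool_rot: [-3.084, -0.6, -0.0]
force: [-0.4, 1.2, -4.2]
grip_width: 0.039
grasp_force: 61.4
```

```bash
python3 rel.py
```

```text
{'t': 20.1, 'q': [-0.3473, 0.5453, -0.2761, 1.8817, 0.2105, 0.7426, -1.9277], 'eef_pos': [0.546, 0.267, 0.0689], 'tool_rot': [-3.0837, -0.5997, -0.0001], 'force': [-0.3715, 1.2174, -4.2199], 'grip_width': 0.039, 'grasp_force': 61.4264}
scene c1 20 u [-94.  -86.1] v [-19.3  -8.7]
scene c3 141 u [31.3 43.6] v [-22.3  21.4]
scene tin 253 u [ 8. 32.] v [-23.4  20.5]
scene lips v [-29.1  27.4]
side c1 37 u [-95.4 -86.3] v [-23.   18.2]
side c2 39 u [-41.2 -32.2] v [-24.4  21.5]
side tin 158 u [-29.3  29.9] v [-22.1  18.4]
side lips v [-31.5  27. ]
```

Emit:
apply_moves(
  commands=[
    [1, 0, 3, 0, 0, 0],
    [0, 0, 4, 0, 0, 0],
    [0, 0, 4, 0, 0, 0],
    [0, 0, 4, 0, 0, 0],
    [0, 0, 4, 0, 0, 0],
    [0, 0, 2, 0, 0, 0],
    [0, 0, 1, 0, 0, 0],
    [0, 0, 0, 0, 0, 0],
    [0, 0, 0, 0, 0, 0],
  ],
)

```text
t: 21.1
eef_pos: [0.547, 0.2674, 0.047]
tool_rot: [-3.084, -0.6, -0.0]
force: [-0.0, -0.4, -5.2]
grip_width: 0.0392
grasp_force: 61.4
```

Emit:
apply_moves(
  commands=[
    [0, 0, 1, 0, 0, 0],
    [0, 0, 1, 0, 0, 0],
    [0, 0, 0, 0, 0, 0],
    [0, 0, 0, 0, 0, 0],
  ],
)

```text
t: 21.5
eef_pos: [0.5469, 0.2673, 0.0448]
tool_rot: [-3.084, -0.6, 0.0]
force: [0.2, 0.3, -3.0]
grip_width: 0.0395
grasp_force: 61.4
```

Emit:
apply_moves(
  commands=[
    [0, 0, 1, 0, 0, 0],
    [0, 0, 0.5, 0, 0, 0],
    [0, 0, 0, 0, 0, 0],
    [0, 0, 0, 0, 0, 0],
  ],
)

```text
t: 21.9
eef_pos: [0.5469, 0.2673, 0.0435]
tool_rot: [-3.084, -0.6, -0.0]
force: [-1.6, -1.0, 0.5]
grip_width: 0.0385
grasp_force: 61.9
```

The tin is seated and the nest carries its weight. Release, rise and check.

Emit:
apply_moves(
  commands=[
    [0, 0, 0, 0, 0, 0],
    [0, 0, 0, 0, 0, 0],
    [0, 0, 0, 0, 0, 0],
    [0, 0, 0, 0, 0, 0],
    [0, 0, 0, 0, 0, 0],
    [0, 0, 0, 0, 0, 0],
    [0, 0, 0, 0, 0, 0],
    [0, 0, 0, 0, 0, 0],
    [0, 0, -8, 0, 0, 0],
    [0, 0, -20, 0, 0, 0],
    [0, 0, -30, 0, 0, 0],
    [0, 0, -35, 0, 0, 0],
    [0, 0, -35, 0, 0, 0],
    [0, 0, -20, 0, 0, 0],
    [0, 0, -10, 0, 0, 0],
    [0, 0, 0, 0, 0, 0],
  ],
  hand=1,
)

```text
t: 23.5
eef_pos: [0.5473, 0.2675, 0.2027]
tool_rot: [-3.083, -0.6, -0.003]
force: [0.7, -0.7, 0.2]
grip_width: 0.0856
grasp_force: 0.0
```

```bash
python3 - <<'E'
from h import *
st()
c,P=wrist('w4.png')
im=c['image'].astype(int);sat=im.max(-1)-im.min(-1)
b=np.hypot(P[...,0]-.547,P[...,1]-.267)<.06
k0=b&(P[...,2]>.044)&(P[...,2]<.058)
m=(k0&(sat<.15*im.max(-1))).astype(np.uint8); m=cv2.morphologyEx(m,cv2.MORPH_OPEN,np.ones((3,3)))
p=P[m>0]; r=cv2.minAreaRect(p[:,:2].astype(np.float32)*1000); print('lid',np.round(r[0],1),np.round(r[1],1),round(r[2],1),'z',np.percentile(p[:,2],[5,50,95]).round(4))
cc=np.array(r[0])/1000; a=np.radians(22.2); ex=np.array([np.cos(a),np.sin(a)]); ey=np.array([-ex[1],ex[0]])
w=k0&(sat>.25*im.max(-1)); q=(P[w][:,:2]-cc)*1000; u,v=q@ex,q@ey
for g in (u<-25,u>25): print('cheek u',np.percentile(u[g],[3,50,97]).round(1),'v',np.percentile(v[g],[2,98]).round(1))
S=np.load('a.npz')
E
```

```text
{'t': 23.5, 'q': [-0.3137, 0.3828, -0.3123, 1.7904, 0.1384, 0.9875, -1.8678], 'eef_pos': [0.5473, 0.2675, 0.2027], 'tool_rot': [-3.0833, -0.5995, -0.0033], 'force': [0.6908, -0.7409, 0.242], 'grip_width': 0.0856, 'grasp_force': 0.0}
lid [546. 267.] [60.8 39.2] 22.6 z [0.0506 0.0518 0.0529]
cheek u [-42.7 -37.6 -34.7] v [-22.1  20.5]
cheek u [33.9 37.5 40.8] v [-22.3  21.1]
```

View pics/w4.png

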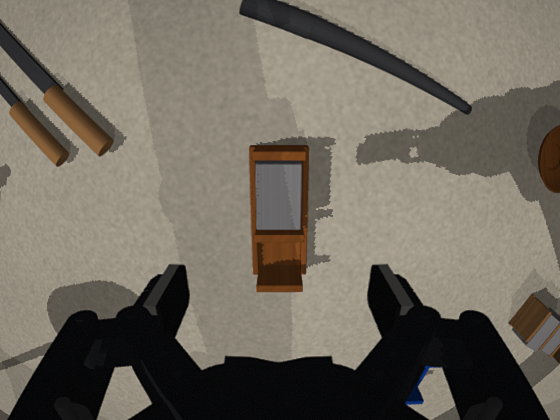

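The wrist view shows the tin flat in the long nest at (278,197), centred within 1 mm and level at 0.052 m. The two light tins were not touched. Handing in.

```bash
python3 -c "
from cell import manip
print(manip.close_job())"
```

```text
the job is handed in; nothing more can be done
None
```

The heavy tin (about 5.3 N on the wrist, against about 1.4 N for a light one) is seated in the brown stand's long nest, about 1 mm or less off centre; the light tins were left untouched in the rack, and the job is handed in (no verdict shown).

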